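Offer the sweets to the monk

ROBOT

A 6-joint arm with a two-finger parallel gripper is mounted at the origin on the work surface. World frame = base frame: x ahead of the robot, y to its left, z up, the work surface at z = 0. Lengths are in m, angles in rad, forces in N, time in s.
With the tool pointing down it reaches from about 0.3 to 1 m from the base axis. Payload 5.1 kg.
Tool frame: the origin (TCP) lies on the front face of the gripper's body, between the roots of the fingers; the fingertips stand 78 mm ahead of it and the grasp point (between the pads) lies 59 mm ahead of it (ctrl.finger_overhang is the distance from the TCP to the fingertips, in m); z points along the fingers, y is the line along which they close (so a half turn about z gives the same grasp; the last joint's range is limited). The gripper opens to 95 mm and grips with 3 to 60 N. Pads are 20 mm wide; open, the fingers measure 119 mm over their backs; the gripper's body (75 mm by 180 mm) begins 59 mm behind the grasp point.
Start: joints at [-1.28, 0.124, 1.65, -0, 1.367, -0.083], TCP at [0.237, -0.605, 0.292] pointing down, gripper open.
Joint ranges: [-2.61, 2.61], [-1.02, 2.33], [0.03, 2.71], [-1.35, 4.49], [0.32, 2.68], [-2.91, 2.91]. Speed limits (rad/s): [2.57, 2.57, 3.14, 3.14, 3.14, 3.14].

INTERFACE

Orientations are given as a rotation vector (axis times angle).
In Python, from cell import readout, capture, ctrl, recognise, mark_of gives the robot as it stands.
- The arm moves only by the shell command python3 -m creep 'ROWS' [OPENING] [FORCE]. ROWS is JSON, a list of rows, each a list of 4 numbers: the shift along the tool's x, y, z in mm, then the turn about the tool's z in rad. A call has 1 to 5 rows; each row is the pose to reach, as a shift and turn from the pose commanded when the call began, along the tool's axes at that moment; what a row does not reach only later rows make up. A row lasts 1/12 s, in which the tool goes at most 41.7 mm and 7.16 degrees, less where a joint would pass 70% of its speed; a pose out of reach is approached as far as the arm can. A call with a gripper value outside its range is refused whole. OPENING is the closure, from -1 (fully open) to 1 (shut), set as the call begins (- or left out, the last holds). The fingers move at their own pace and stop on an object; FORCE is the grip in N (left out, the last holds). Time passes only in rows, so rows that repeat a pose let the fingers close. It gives the time, the measured TCP pose, the force, the opening and the grip force at its end, in the units of the state.
- readout.read_state(): the state, without advancing time (a new reading comes with each control period).
- capture(name): name is "side" or "top"; returns a dict with "image" (400x640x3 uint8, red, green, blue), "z_map" (400x640 float32, m along the optical axis (not along the pixel's ray), 0 where there is no reading), "camera_matrix" (3x3 intrinsics, pixels), "k1" (the pictures are not rectified: a ray, as slopes to the right and down, at radius r is drawn at 1 + k1 r^2 times it, then the intrinsics apply), "R" (3x3) and "t" (3): a world point X has camera coordinates R X + t. Camera axes: x right, y down, z forward; pixel columns grow to the right and rows downward; lengths in m; the calibration is good to about 2 mm. A picture is of the moment at which its call begins.
- ctrl.hand_in(): hands the job in; it is judged then, once.
Trained networks look in a picture, given as the dict that the camera call returned (one of the last four; its "shot" number tells which), for a name from the list of things; names that differ only in an ending like _2 or _b are one class to them, and where a whole thing is asked for, a point or a joint stands for the part that bears it (a point fixed in the world has none). Each returns a list of dicts, best first, with "score" (0 to 1); they miss things now and then, are a little off and sometimes report something else, mostly with a low value. They report only what shows in the picture. A call takes as long as a camera call. They do not tell look-alikes from the thing itself.
- recognise(picture, target): "position" ([column, row] as shares, 0 to 1, of the picture: columns of its width, rows of its height, amid what is visible of it).
- mark_of(picture, target): "position" ([column, row] as shares, 0 to 1, of the picture: columns of its width, rows of its height: a listed point, or the origin of a listed thing).
The state is a dict: "time_s": time; "joint_pos": joint angles; "joint_velocities": joint speeds; "joint_efforts": joint torques, N m; "ee_pos": TCP position; "tcp_rot": TCP orientation; "force": force on the tool from outside, world axes, zero at the start; "ft_torque": the same for the moment, N m; "grip_width": finger opening in m; "grip_force": force on a finger pad.
Only numpy, scipy, OpenCV 4.12 (cv2) and the standard library are available. Lean on these libraries where they do the work, as an engineer would, in place of code of your own. Each camera call takes 0.05 s, during which the arm holds its last target. There are 200 camera calls.

TASK

Pick up the small steel cup and pour all six wrapped sweets from it into the celadon dish that stands in front of the monk figurine, tipping the cup with its mouth over that dish. Then stand the cup upright back on the middle of its cork coaster and let go. Leave the dishes and the other things on the altar where they stand.

Things in the scene. Friction and masses are not known exactly. Their poses are not given: they have to be found in the camera images.
- cup: small flared steel cup holding the sweets: 65 mm tall, foot 50 mm and rim 90 mm in diameter, wall 3 mm, floor 5 mm, about 140 g empty. A straight level round bar handle (12 mm diameter, centreline 50 mm above the foot) reaches from the cup wall to 137 mm from the cup's axis. Origin: centre of the underside; z up out of the mouth; the handle points along -y
- cup_rim (a point): centre of the cup's mouth, on the cup's axis 65 mm above its underside
- cup_grip (a point): a point on the handle's centreline where it can be gripped, 90 mm from the cup's axis and 50 mm above its underside
- coaster: round cork coaster fixed to the altar, 90 mm diameter, 4 mm thick; the cup starts standing on its middle. Origin: centre of its underside
- dish: the celadon green dish to be filled, the one standing in front of the monk figurine (about 130 mm from the monk, on its face side, towards the robot). Open deep saucer, 140 mm diameter at the rim, 68 mm at the foot, 40 mm tall, wall 5 mm, inner floor 6 mm up, 0.3 kg, loose. Origin: centre of its underside, z up
- spare_dish: an identical celadon dish, in front of the bud vase; it stays empty. Same size and origin as the other dish
- monk: resin monk figurine in an ochre robe on a dark round base, 76 mm diameter, 120 mm tall, loose. Origin: centre of its underside; it faces its own -x
- vase: green glass bud vase with one flower, 68 mm diameter, 125 mm tall (190 mm with the flower), loose. Origin: centre of its underside
- canister: lidded round steel canister with a lever clasp, 88 mm diameter, 123 mm tall with its lid knob, loose. Origin: centre of its underside
- sweet0: wrapped hard sweet, red, a rounded block 18 x 16 x 14 mm (22 mm long with its wrapper ends), 12 g, starting in the cup. Origin: its centre
- sweet1: wrapped hard sweet, yellow, a rounded block 18 x 16 x 14 mm (22 mm long with its wrapper ends), 12 g, starting in the cup. Origin: its centre
- sweet2: wrapped hard sweet, orange, a rounded block 18 x 16 x 14 mm (22 mm long with its wrapper ends), 12 g, starting in the cup. Origin: its centre
- sweet3: wrapped hard sweet, red, a rounded block 18 x 16 x 14 mm (22 mm long with its wrapper ends), 12 g, starting in the cup. Origin: its centre
- sweet4: wrapped hard sweet, yellow, a rounded block 18 x 16 x 14 mm (22 mm long with its wrapper ends), 12 g, starting in the cup. Origin: its centre
- sweet5: wrapped hard sweet, orange, a rounded block 18 x 16 x 14 mm (22 mm long with its wrapper ends), 12 g, starting in the cup. Origin: its centre
Not all that is in view belongs to the job. Leave any purple look-alike of the monk alone.

How it is judged:
On the way:
1. the cup is tipped well over (more than 1.2 rad) with its mouth above the dish in front of the monk (angle between cup's own z axis and vertical above 1.2 rad and horizontal distance between cup_rim and dish below 0.1 m and z of cup_rim in the frame of dish above 0.03 m), for 0.1 s.
At the end, for the whole second after the job is handed in: All six sweets lie at rest inside the dish in front of the monk (centres within 70 mm of the dish's axis and less than 55 mm above its underside); the cup stands at rest, upright within 0.12 rad, on the coaster, its axis within 30 mm of the coaster's centre (horizontal distance between each of sweet0, sweet1, sweet2, sweet3, sweet4, sweet5 and dish below 0.07 m and z of each of sweet0, sweet1, sweet2, sweet3, sweet4, sweet5 in the frame of dish below 0.055 m and linear speed of each of sweet0, sweet1, sweet2, sweet3, sweet4, sweet5 below 0.03 m/s and angle between cup's own z axis and vertical below 0.12 rad and horizontal distance between cup and coaster below 0.03 m and z of cup in the frame of coaster below 0.009 m and linear speed of cup below 0.02 m/s); the robot touches nothing.
It fails at once if the monk is pushed more than 40 mm or tipped over (distance of monk from where it was at the start of the episode above 0.04 m or angle between monk's own z axis and vertical above 0.6 rad).
It fails at once if the vase is pushed more than 40 mm or tipped over (distance of vase from where it was at the start of the episode above 0.04 m or angle between vase's own z axis and vertical above 0.6 rad).
It fails at once if the canister is pushed more than 40 mm or tipped over (distance of canister from where it was at the start of the episode above 0.04 m or angle between canister's own z axis and vertical above 0.6 rad).
It fails at once if the dish is pushed more than 40 mm or tipped over (distance of dish from where it was at the start of the episode above 0.04 m or angle between dish's own z axis and vertical above 0.6 rad).
It fails at once if the spare dish is pushed more than 40 mm or tipped over (distance of spare_dish from where it was at the start of the episode above 0.04 m or angle between spare_dish's own z axis and vertical above 0.6 rad).
It also fails if it takes over 72 s, if anything falls off the work surface, if the arm or the gripper's body presses on something with over 40 N, if the wrist force passes 120 N, or if a joint passes its speed limit or range.

## Working session

There is one attempt and no reset: what is moved stays moved. The work goes in short steps, Python scripts to look and compute and a shell command to move; the robot and the scene stay as the last step left them, time stands still between calls to the robot, and variables do not carry over. Pictures are saved under pics/ and viewed, at most 14 in all, crops included, and the job is handed in when it is done.

```bash
ls; mkdir -p pics
cat > h.py <<'E'
import numpy as np,cv2
from cell import readout,capture,ctrl,recognise,mark_of
def ray(p,px):
    K=p["camera_matrix"];u=np.array([(px[0]-K[0,2])/K[0,0],(px[1]-K[1,2])/K[1,1]])
    s=u.copy()
    for _ in range(20): s=u/(1+p["k1"]*(s@s))
    return np.array([s[0],s[1],1.])
def atz(p,px,z):
    d=p["R"].T@ray(p,px);c=-p["R"].T@p["t"];return c+d*(z-c[2])/d[2]
def dep(p,px):
    c,r=int(px[0]),int(px[1]);w=p["z_map"][max(r-1,0):r+2,max(c-1,0):c+2];w=w[w>0]
    return p["R"].T@(ray(p,px)*np.median(w)-p["t"]) if len(w) else None
def px(f): return np.array(f["position"])*[640,400]
def save(p,n): cv2.imwrite("pics/"+n,p["image"][:,:,::-1])
np.set_printoptions(precision=4,suppress=True)
E
python3 - <<'E'
from h import *
for n in("side","top"):
    p=capture(n);save(p,n+"0.png");print(n,-p["R"].T@p["t"],p["R"][2])
    for t in["cup","cup_rim","cup_grip","coaster","dish","monk","vase","canister"]:
        for f in mark_of(p,t)[:3]:
            q=px(f);print(t,round(f["score"],2),q,"z0",atz(p,q,{"cup":.004,"cup_rim":.069,"cup_grip":.054}.get(t,0)),"dep",dep(p,q))
print(readout.read_state())
E
```

```text
pics
side [ 0.34   -0.6108  0.7464] [ 0.2875  0.6405 -0.7121]
cup 0.78 [315.2  326.68] z0 [ 0.4788 -0.291   0.004 ] dep [ 0.4711 -0.3087  0.045 ]
cup 0.3 [308.224 309.4  ] z0 [ 0.4805 -0.2477  0.004 ] dep [ 0.4753 -0.2611  0.0313]
cup_rim 0.56 [311.808 311.68 ] z0 [ 0.4729 -0.287   0.069 ] dep [ 0.4767 -0.2777  0.0496]
cup_grip 0.74 [337.408 355.68 ] z0 [ 0.4852 -0.3827  0.054 ] dep [ 0.4967 -0.3646 -0.001 ]
coaster 0.71 [310.72 332.4 ] z0 [ 0.4657 -0.2974  0.    ] dep [ 0.464  -0.3016  0.0102]
dish 0.57 [254.528 170.08 ] z0 [0.507  0.2583 0.    ] dep [0.5054 0.2498 0.0073]
monk 0.95 [324.48 176.8 ] z0 [0.6961 0.1436 0.    ] dep [0.6821 0.114  0.0294]
monk 0.81 [295.872 158.68 ] z0 [0.6467 0.2603 0.    ] dep [0.6365 0.2314 0.0248]
monk 0.67 [331.392 153.2  ] z0 [0.7651 0.2413 0.    ] dep [0.7468 0.2046 0.0322]
vase 0.7 [329.088 218.2  ] z0 [ 0.6379 -0.0167  0.    ] dep [ 0.6241 -0.0441  0.0344]
vase 0.57 [314.304 326.8  ] z0 [ 0.4776 -0.2888  0.    ] dep [ 0.4692 -0.3085  0.0457]
canister 0.79 [406.72 264.32] z0 [ 0.7507 -0.2308  0.    ] dep [ 0.7264 -0.2533  0.0442]
top [ 0.5203 -0.
[... 771 characters left out ...]
p [ 0.6266 -0.0178  0.0781]
canister 0.78 [403.2 164.2] z0 [ 0.7546 -0.2361  0.    ] dep [ 0.7358 -0.2204  0.1089]
canister 0.5 [425.92 264.2 ] z0 [ 0.4727 -0.3032  0.    ] dep [ 0.4744 -0.2939  0.0482]
{'time_s': 0.9, 'joint_pos': array([-1.2796,  0.1238,  1.6503,  0.    ,  1.3675, -0.0826]), 'joint_velocities': array([ 0.001 ,  0.0005, -0.0001,  0.0014, -0.0012,  0.0005]), 'joint_efforts': array([ -0.0016, -41.7585, -36.0234,   0.0774,   0.0428,  -0.    ]), 'ee_pos': array([ 0.2373, -0.6051,  0.2923]), 'tcp_rot': array([3.0868, 0.5837, 0.    ]), 'force': array([ 0.1831,  0.2671, -1.2872]), 'ft_torque': array([-0.0149,  0.022 ,  0.0444]), 'grip_force': 0.0, 'grip_width': 0.0951329278542881}
```

View pics/side0.png

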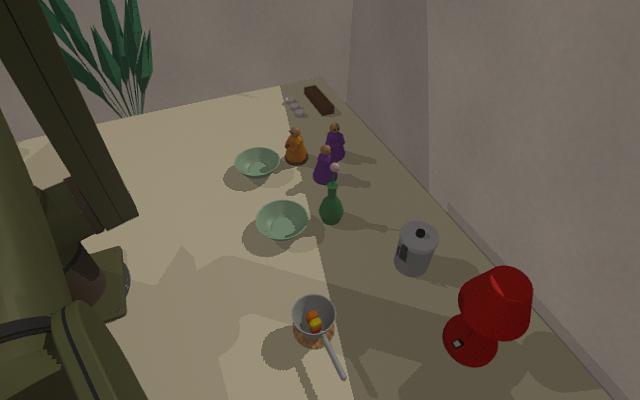

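View pics/top0.png

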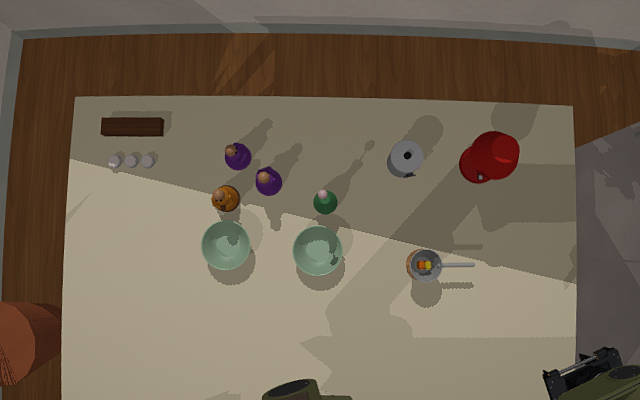

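The side view shows the cup at about (313,318) with its handle running to (343,377). The ochre monk is at (296,147) with the target dish at (257,162), and the spare dish is at (282,220) by the vase. The top view agrees: cup (425,265), target dish (226,245), ochre monk (226,198). The two purple figures are look-alikes. The moves can't tilt the tool, so I'll let the cup pivot in the grip. First I'll refine the geometry from the depth maps.

```bash
cat >> h.py <<'E'
def cloud(p):
    z=p["z_map"];v,u=np.nonzero(z>0);K=p["camera_matrix"]
    D=np.array([p["k1"],0,0,0,0.])
    s=cv2.undistortPoints(np.c_[u,v].astype(float)[:,None],K,D)[:,0]
    X=(np.c_[s,np.ones(len(s))]*z[v,u][:,None]-p["t"])@p["R"]
    return X,p["image"][v,u].astype(int)
def circ(P):
    return cv2.minEnclosingCircle(P[:,:2].astype(np.float32))
E
python3 - <<'E'
from h import *
for n in("top","side"):
    X,C=cloud(capture(n))
    near=lambda c,r:np.hypot(X[:,0]-c[0],X[:,1]-c[1])<r
    for c in((.512,.25),(.5,0)):
        m=near(c,.1)&(X[:,2]>.03)&(X[:,2]<.05)&(C[:,1]>C[:,0]+8)
        print(n,"dish",m.sum(),circ(X[m]))
    m=near((.474,-.29),.06)&(X[:,2]>.058)&(X[:,2]<.08);print("rim",m.sum(),circ(X[m]))
    m=(abs(X[:,0]-.48)<.03)&(X[:,1]<-.35)&(X[:,1]>-.45)&(X[:,2]>.035)&(X[:,2]<.07)
    P=X[m]; print("handle",m.sum(),np.polyfit(P[:,1],P[:,0],1),P.mean(0),P[:,1].min(), np.median(P[:,2]))
E
```

```text
top dish 472 ((0.5154455304145813, 0.25436118245124817), 0.06941161304712296)
top dish 515 ((0.5066911578178406, 0.002204136922955513), 0.06934571266174316)
rim 227 ((0.4730786085128784, -0.29794254899024963), 0.05118204653263092)
handle 127 [-0.0618  0.4516] [ 0.4755 -0.3872  0.0571] -0.4247530213254843 0.05690528798675097
side dish 314 ((0.5167026519775391, 0.25279000401496887), 0.07015582174062729)
side dish 468 ((0.5089839696884155, -2.2217194782570004e-05), 0.07032863795757294)
rim 421 ((0.47548791766166687, -0.2981637418270111), 0.05107757821679115)
handle 278 [-0.0302  0.4638] [ 0.4756 -0.3906  0.0579] -0.4281917294956721 0.05817704699765988
```

```bash
cat > go.py <<'E'
import sys;from h import *
from scipy.spatial.transform import Rotation as Ro
s=readout.read_state();R=Ro.from_rotvec(s["tcp_rot"]);a=[float(v) for v in sys.argv[1:]]
x=R.as_matrix()[:,0];yaw=np.arctan2(x[1],x[0])
print("pos",s["ee_pos"],"yaw",round(yaw,3),"tilt",round(np.arccos(-R.as_matrix()[2,2]),4),"j",s["joint_pos"],"t",s["time_s"],"F",s["force"],"w",s["grip_width"])
if a: print("shift mm",R.inv().apply(np.array(a[:3])-s["ee_pos"])*1000,"turn",yaw-a[3])
E
python3 -m creep '[[30,-11,9,-0.12],[60,-22,18,-0.24],[90,-33,27,-0.36],[120,-45,36,-0.48],[150,-56,45,-0.6]]' -1
python3 go.py .4757 -.391 .2 1.616
```

```text
time_s: 1.42
ee_pos: [0.3573, -0.4971, 0.247]
tcp_rot: [2.772, 1.477, 0.0]
force: [-0.1, -0.1, 0.4]
grip_width: 0.0953
grip_force: 0.0
pos [ 0.3573 -0.4971  0.247 ] yaw 0.979 tilt 0.0003 j [-1.0352  0.0736  1.7818  0.0001  1.2859 -0.4437] t 1.4167 F [-0.1019 -0.0789  0.3518] w 0.09531125363991907
shift mm [154.0846  39.0591  46.9888] turn -0.6367383475290913
```

```bash
python3 -m creep '[[31,8,9,-0.12],[62,16,18,-0.24],[92,24,28,-0.36],[123,31,37,-0.48],[154,39,47,-0.6]]' >/dev/null
python3 -m creep '[[0,0,0,-0.037],[0,0,0,-0.037],[0,0,0,-0.037]]' >/dev/null
python3 go.py .4757 -.391 .113 1.616
python3 - <<'E'
from h import *
for n in("side","top"):
    p=capture(n);save(p,n+"1.png")
E
```

```text
pos [ 0.4755 -0.3927  0.2003] yaw 1.61 tilt 0.0003 j [-0.7772  0.1245  1.8091 -0.0003  1.2079 -0.8166] t 2.0833 F [0.024  0.2596 0.1436] w 0.09490296199823905
shift mm [ 1.6707  0.2454 87.3045] turn -0.005715995182306255
```

View pics/side1.png

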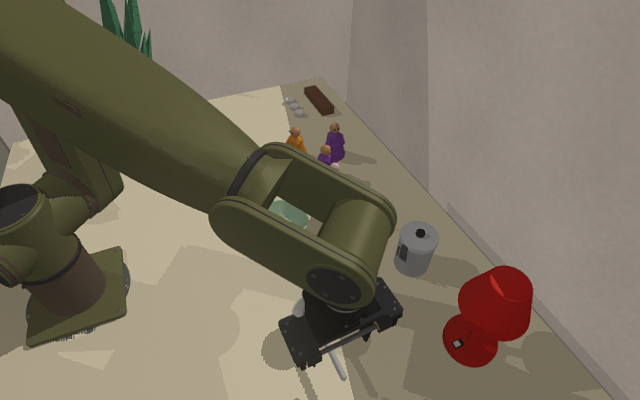

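The gripper is square over the handle, which comes out below it at about (337,365). I'll descend and grip.

```bash
python3 -m creep '[[0,0,22,0],[0,0,44,0],[0,0,66,0],[0,0,87,0],[0,0,87,0]]' >/dev/null
python3 -m creep '[[0,0,0,0],[0,0,0,0],[0,0,0,0],[0,0,0,0],[0,0,0,0]]' 1 40
python3 -m creep '[[0,0,0,0],[0,0,0,0],[0,0,0,0],[0,0,0,0],[0,0,0,0]]' 1 60
python3 -m creep '[[0,0,-3,0],[0,0,-6,0],[0,0,-10,0],[0,0,-15,0],[0,0,-20,0]]'
python3 go.py .516 .19 .244 1.616
python3 - <<'E'
from h import *
X,C=cloud(capture("side"))
m=(abs(X[:,0]-.474)<.05)&(abs(X[:,1]+.27)<.04)&(X[:,2]>.03)&(X[:,2]<.12)
print(np.percentile(X[m],[1,50,99],axis=0))
E
```

```text
time_s: 3.02
ee_pos: [0.4759, -0.3934, 0.1149]
tcp_rot: [2.175, 2.263, -0.0]
force: [0.5, 0.1, -0.5]
grip_width: 0.067
grip_force: 0.0
time_s: 3.43
ee_pos: [0.4754, -0.3927, 0.1132]
tcp_rot: [-2.176, -2.265, -0.0]
force: [0.5, -0.1, 0.3]
grip_width: 0.0338
grip_force: 0.0
time_s: 3.85
ee_pos: [0.4752, -0.3927, 0.1335]
tcp_rot: [-2.176, -2.265, 0.0]
force: [-0.1, -0.5, -2.7]
grip_width: 0.0106
grip_force: 60.0
pos [ 0.4752 -0.3927  0.1335] yaw 1.611 tilt 0.0004 j [-0.7776  0.1975  1.8496 -0.0003  1.0947 -0.8176] t 3.85 F [-0.1259 -0.4834 -2.7245] w 0.010613030466856167
shift mm [ 580.5975   64.1427 -110.5788] turn -0.0050112039898606575
[[ 0.4297 -0.3089  0.0309]
 [ 0.4403 -0.2787  0.0578]
 [ 0.4562 -0.2668  0.077 ]]
```

```bash
python3 -m creep '[[0,0,-10,0],[0,0,-25,0],[0,0,-40,0],[0,0,-55,0],[0,0,-70,0]]'
python3 - <<'E'
from h import *
p=capture("side");cv2.imwrite("pics/s2.png",cv2.resize(p["image"][200:400,200:440,::-1],None,fx=3,fy=3))
E
```

```text
time_s: 4.32
ee_pos: [0.4752, -0.3927, 0.2043]
tcp_rot: [-2.176, -2.265, 0.0]
force: [0.2, 0.2, -1.7]
grip_width: 0.0108
grip_force: 60.0
```

View pics/s2.png

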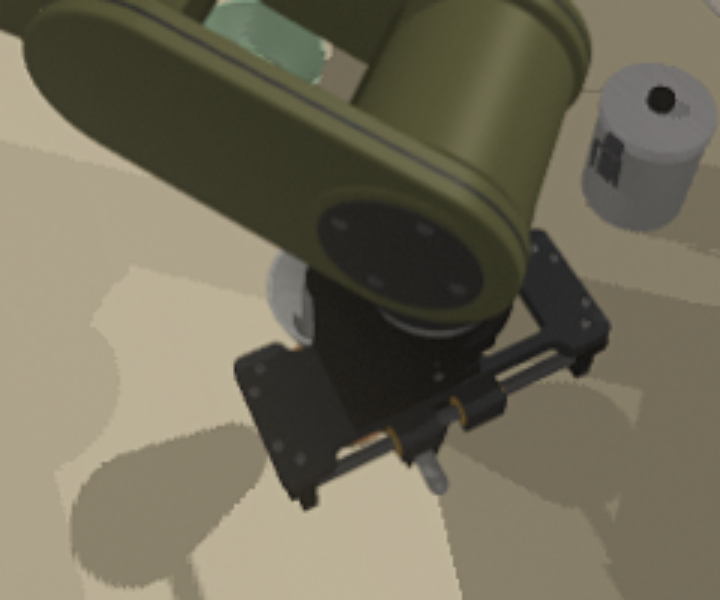

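```bash
python3 -m creep '[[5,1,-8,0],[20,3,-20,0],[45,6,-32,0],[73,9,-44,0],[103,12,-56,0]]' >/dev/null
python3 -m creep '[[30,3,0,0],[60,6,0,0],[90,9,0,0],[120,12,0,0],[150,15,0,0]]'>/dev/null
python3 -m creep '[[30,4,0,0],[60,8,0,0],[90,12,0,0],[120,16,0,0],[150,20,0,0]]'>/dev/null
python3 -m creep '[[30,4,0,0],[60,8,0,0],[85,12,0,0],[105,14,0,0],[118,15,0,0]]'>/dev/null
python3 go.py .519 .188 .26 1.616
python3 - <<'E'
from h import *
for n in("side","top"):
    p=capture(n);save(p,n+"3.png")
    X,C=cloud(p)
    m=(abs(X[:,0]-.516)<.06)&(X[:,1]>.05)&(X[:,1]<.33)&(X[:,2]>.12)&(X[:,2]<.24)&(C.max(1)-C.min(1)<25)
    Y=X[m];
    for a in np.arange(.2,.33,.02):
        k=abs(Y[:,1]-a)<.01
        if k.sum()>5: print(n,round(a,2),k.sum(),Y[k].min(0),Y[k].max(0))
E
```

```text
pos [0.5156 0.1323 0.2584] yaw 1.613 tilt 0.0021 j [ 0.1502 -0.1134  1.9461  0.0003  1.311   0.1082] t 6.0333 F [-0.0371 -1.2654 -1.0487] w 0.010949855028620028
shift mm [55.4947  5.7575 -1.5644] turn -0.0032654128551208306
side 0.2 174 [0.4784 0.19   0.137 ] [0.5365 0.2098 0.2022]
side 0.22 61 [0.4695 0.2102 0.137 ] [0.5368 0.2278 0.2025]
side 0.24 11 [0.4688 0.2303 0.1357] [0.549  0.2498 0.2005]
side 0.26 51 [0.4793 0.2505 0.1619] [0.5463 0.2699 0.1921]
side 0.28 11 [0.5021 0.2701 0.1728] [0.5123 0.2731 0.1857]
top 0.28 27 [0.4896 0.2745 0.1955] [0.5258 0.2785 0.2018]
```

View pics/side3.png

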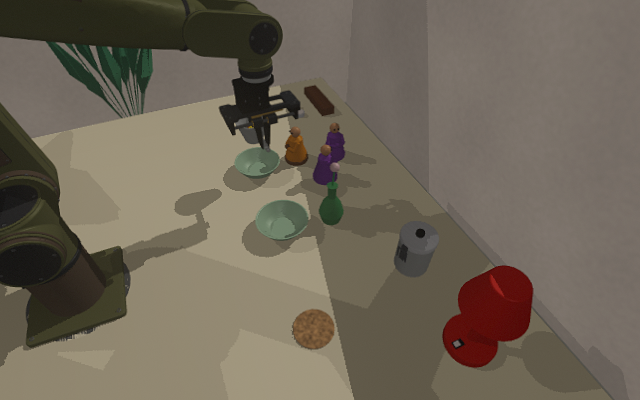

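The cup hangs level at the gripper by the dish, around (258,135), and the coaster at (313,328) is bare. The grip is about 13 mm low on the pads. Next I'll place it over the dish and ease the grip in steps so the cup pivots.

```bash
python3 -m creep '[[10,1,-4,0],[25,3,-8,0],[40,4,-12,0],[51,5,-14,0],[55,6,-14,0]]' >/dev/null
python3 -m creep '[[0,0,0,0],[0,0,0,0],[0,0,0,0]]' 1 30
python3 -m creep '[[0,0,0,0],[0,0,0,0],[0,0,0,0]]' 1 20
cat > lvl.py <<'E'
from h import *
s=readout.read_state();h=s["ee_pos"]
p=capture("side");X,C=cloud(p)
m=(abs(X[:,0]-h[0])<.06)&(X[:,1]>h[1]+.03)&(X[:,1]<h[1]+.17)&(X[:,2]>.05)&(X[:,2]<h[2]-.02)&(C.max(1)-C.min(1)<25)
Y=X[m]-h;print("t",s["time_s"],h)
for a in np.arange(.04,.17,.02):
    k=abs(Y[:,1]-a)<.01
    if k.sum()>3: print(round(a,2),k.sum(),"z",np.percentile(Y[k][:,2],[2,98]))
import sys
if len(sys.argv)>1: cv2.imwrite("pics/"+sys.argv[1],cv2.resize(p["image"][70:220,170:370,::-1],None,fx=3.5,fy=3.5))
E
python3 lvl.py; python3 go.py
```

```text
time_s: 6.8
ee_pos: [0.5201, 0.1848, 0.2728]
tcp_rot: [-2.177, -2.265, 0.002]
force: [0.3, -0.4, -2.2]
grip_width: 0.0114
grip_force: 29.9
time_s: 7.05
ee_pos: [0.5202, 0.1851, 0.2731]
tcp_rot: [-2.177, -2.265, 0.0]
force: [0.2, 0.5, -2.6]
grip_width: 0.0113
grip_force: 20.0
t 7.05 [0.5202 0.1851 0.2731]
0.04 217 z [-0.1526 -0.0981]
0.06 193 z [-0.1521 -0.0896]
0.08 25 z [-0.1436 -0.1028]
0.12 17 z [-0.1353 -0.1254]
pos [0.5202 0.1851 0.2731] yaw 1.61 tilt 0.0003 j [ 0.2448 -0.0796  1.8896 -0.0002  1.3318  0.2053] t 7.1 F [ 0.0462 -0.8087 -2.5705] w 0.011389909443096312
```

```bash
python3 lvl.py s4.png
```

```text
t 7.1 [0.5202 0.1851 0.2731]
0.04 327 z [-0.1625 -0.1013]
0.06 126 z [-0.1519 -0.0966]
0.08 12 z [-0.1351 -0.1139]
```

View pics/s4.png

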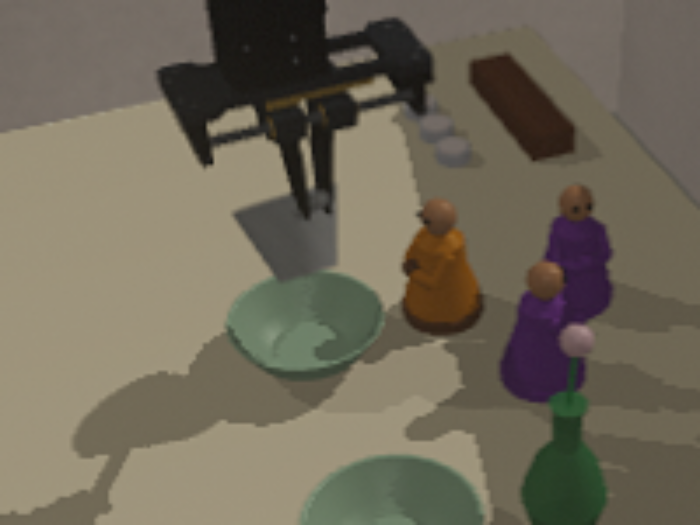

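The cup is sagging slowly about the pads, with its body around (290,235) in the crop and the dish still empty. I'll keep this grip force.

```bash
cat > sw.py <<'E'
from h import *
import sys
p=capture(sys.argv[1] if len(sys.argv)>1 else "side");X,C=cloud(p)
d=np.hypot(X[:,0]-.516,X[:,1]-.2535)
warm=(C[:,0]>C[:,2]+70)&(X[:,2]<.3)&(X[:,2]>-.01)&(X[:,1]>.05)&(X[:,0]<.595)
print("warm px",warm.sum(),"in dish",(warm&(d<.07)&(X[:,2]<.06)).sum(),"outside",(warm&(d>.075)).sum(), X[warm&(d>.075)][:3])
E
python3 -m creep '[[0,0,0,0],[0,0,0,0],[0,0,0,0]]' 1 20
python3 lvl.py; python3 sw.py
python3 -m creep '[[0,0,0,0],[0,0,0,0],[0,0,0,0],[0,0,0,0],[0,0,0,0]]'
python3 lvl.py; python3 sw.py
```

```text
time_s: 7.4
ee_pos: [0.5203, 0.1855, 0.2733]
tcp_rot: [-2.177, -2.265, -0.0]
force: [0.4, -1.1, -1.7]
grip_width: 0.0111
grip_force: 20.0
t 7.4 [0.5203 0.1855 0.2733]
0.04 315 z [-0.1844 -0.1056]
0.06 59 z [-0.1587 -0.1132]
warm px 0 in dish 0 outside 0 []
time_s: 7.92
ee_pos: [0.5202, 0.1855, 0.2733]
tcp_rot: [-2.177, -2.265, -0.0]
force: [-0.7, -0.0, -2.0]
grip_width: 0.0116
grip_force: 20.0
t 7.9167 [0.5202 0.1855 0.2733]
0.04 313 z [-0.1861 -0.1051]
0.06 67 z [-0.1552 -0.1129]
warm px 0 in dish 0 outside 0 []
```

```bash
python3 -m creep '[[0,0,0,0],[0,0,0,0],[0,0,0,0]]' 1 14
python3 lvl.py; python3 sw.py
python3 -m creep '[[0,0,0,0],[0,0,0,0],[0,0,0,0],[0,0,0,0]]' 1 9
python3 lvl.py s5.png; python3 sw.py
```

```text
time_s: 8.27
ee_pos: [0.5203, 0.1855, 0.2733]
tcp_rot: [2.177, 2.265, 0.0]
force: [0.0, -0.0, -2.6]
grip_width: 0.0116
grip_force: 14.0
t 8.2667 [0.5203 0.1855 0.2733]
0.04 272 z [-0.1912 -0.1067]
0.06 47 z [-0.1604 -0.1175]
warm px 0 in dish 0 outside 0 []
time_s: 8.7
ee_pos: [0.5203, 0.1854, 0.2732]
tcp_rot: [2.176, 2.265, -0.0]
force: [0.2, -0.4, -2.4]
grip_width: 0.0115
grip_force: 9.0
t 8.7 [0.5203 0.1854 0.2732]
0.04 37 z [-0.1767 -0.1286]
warm px 0 in dish 0 outside 0 []
```

View pics/s5.png

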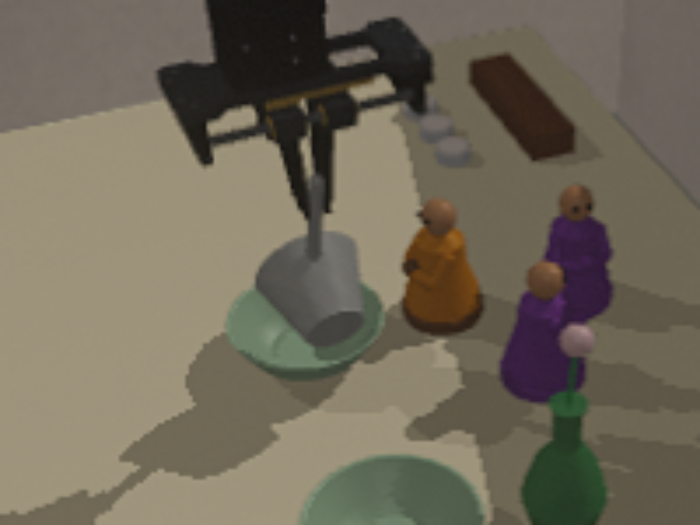

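The cup now hangs on its side over the dish, mouth facing away (+y), body around (310,290). I'll clamp it and shake it along the mouth direction.

```bash
python3 -m creep '[[0,0,0,0],[0,0,0,0]]' 1 60 >/dev/null
python3 sw.py top
python3 -m creep '[[18,0,0,0],[-10,0,0,0],[18,0,0,0],[-10,0,0,0],[0,0,0,0]]' 
python3 sw.py top; python3 lvl.py
python3 -m creep '[[18,0,0,0],[-15,0,0,0],[18,0,0,0],[-15,0,0,0],[0,0,0,0]]' >/dev/null
python3 sw.py top; python3 sw.py side
python3 - <<'E'
from h import *
p=capture("top");cv2.imwrite("pics/t6.png",cv2.resize(p["image"][170:310,140:340,::-1],None,fx=3.5,fy=3.5))
E
```

```text
warm px 0 in dish 0 outside 0 []
time_s: 9.43
ee_pos: [0.5204, 0.1832, 0.2732]
tcp_rot: [2.176, 2.263, -0.003]
force: [0.5, 0.2, -1.6]
grip_width: 0.0105
grip_force: 60.0
warm px 0 in dish 0 outside 0 []
t 9.4833 [0.5202 0.186  0.2733]
0.04 38 z [-0.168  -0.1254]
warm px 0 in dish 0 outside 0 []
warm px 66 in dish 66 outside 0 []
```

View pics/t6.png

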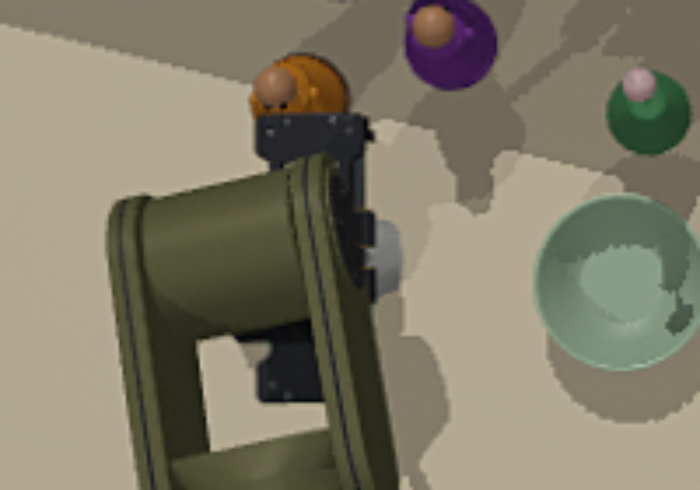

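The arm hides the dish from the top, with the gripper at (310,260). The side view now sees sweets in the dish, so I'll shake more.

```bash
python3 -m creep '[[20,0,0,0],[-15,0,0,0],[20,0,0,0],[-15,0,0,0],[0,0,0,0]]' >/dev/null
python3 sw.py side
python3 -m creep '[[20,0,0,0],[-18,0,0,0],[20,0,0,0],[-18,0,0,0],[0,0,0,0]]' >/dev/null
python3 sw.py side
python3 -m creep '[[20,0,0,0],[-18,0,0,0],[20,0,0,0],[-18,0,0,0],[0,0,0,0]]' >/dev/null
python3 sw.py side
python3 -m creep '[[0,0,0,0],[0,0,0,0]]'|grep -E "force|ee"
python3 lvl.py s7.png
python3 - <<'E'
from h import *
p=capture("side")
for t in("sweet0","sweet1","sweet2"):
    for f in recognise(p,t): print(t,round(f["score"],2),px(f),dep(p,px(f)))
E
```

```text
warm px 67 in dish 67 outside 0 []
warm px 87 in dish 87 outside 0 []
warm px 117 in dish 117 outside 0 []
ee_pos: [0.5204, 0.1856, 0.2737]
force: [0.2, 0.2, -0.5]
grip_force: 0.0
t 11.6667 [0.5204 0.1856 0.2737]
```

View pics/s7.png

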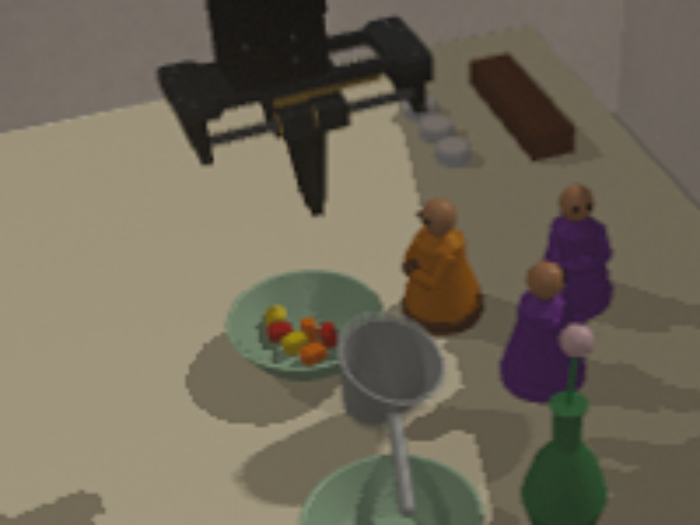

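The shaking slipped the cup out of the pads. All six sweets lie in the dish, around (300,335) in the crop. The cup landed upright and empty between the dishes at (390,370), with its handle over the spare dish. I'll open the gripper and measure.

```bash
python3 -m creep '[[0,0,-10,0],[0,0,-30,0],[0,0,-50,0],[0,0,-50,0],[0,0,-50,0]]' -1 | grep ee
cat > fit.py <<'E'
from h import *
for n in("side","top"):
    p=capture(n);X,C=cloud(p);g=(C.max(1)-C.min(1)<22)
    for c in((.512,.25),(.507,0)):
        m=(np.hypot(X[:,0]-c[0],X[:,1]-c[1])<.11)&(X[:,2]>.034)&(X[:,2]<.05)&(C[:,1]>C[:,0]+8)
        print(n,"dish",m.sum(),circ(X[m]))
    for t in("cup","cup_rim","cup_grip","monk","vase"):
        for f in mark_of(p,t)[:2]: print(n,t,round(f["score"],2),px(f),atz(p,px(f),{"cup":0,"cup_rim":.065,"cup_grip":.05}.get(t,0)),dep(p,px(f)))
    m=g&(abs(X[:,0]-.51)<.14)&(X[:,1]>-.03)&(X[:,1]<.23)&(X[:,2]>.028)&(X[:,2]<.12);Y=X[m]
    for z in np.arange(.03,.12,.008):
        k=abs(Y[:,2]-z)<.004
        if k.sum()>4: print(" z",round(z,3),k.sum(),Y[k].min(0),Y[k].max(0))
    for a in np.arange(-.02,.22,.02):
        k=abs(Y[:,1]-a)<.01
        if k.sum()>4: print(" y",round(a,3),k.sum(),np.median(Y[k],0),"zmax",Y[k][:,2].max())
E
python3 fit.py
```

```text
ee_pos: [0.5209, 0.1856, 0.3254]
side dish 196 ((0.5186367034912109, 0.2537117600440979), 0.0712263435125351)
side dish 341 ((0.52818763256073, -0.005285788327455521), 0.08823392540216446)
side cup 0.68 [276.224 189.4  ] [0.5413 0.1486 0.    ] [0.5265 0.0927 0.0549]
side cup_rim 0.64 [273.408 171.8  ] [0.5399 0.1543 0.065 ] [0.5458 0.1771 0.0447]
side cup_grip 0.86 [275.392 199.6  ] [0.5129 0.061  0.05  ] [0.5131 0.0615 0.0495]
side monk 0.92 [325.12 177.2 ] [0.6971 0.1412 0.    ] [0.6839 0.1133 0.0277]
side monk 0.64 [331.328 152.68 ] [0.7661 0.2439 0.    ] [0.748  0.2077 0.0316]
side vase 0.82 [328.   217.32] [ 0.6365 -0.0126  0.    ] [ 0.6215 -0.0428  0.0378]
 z 0.03 179 [ 0.4706 -0.0287  0.0281] [0.6109 0.2112 0.034 ]
 z 0.038 221 [ 0.4494 -0.0282  0.034 ] [0.5769 0.2276 0.0419]
 z 0.046 110 [0.4998 0.0118 0.042 ] [0.5789 0.1838 0.0499]
 z 0.054 225 [0.5007 0.0105 0.05  ] [0.5811 0.185  0.058 ]
 z 0.062 159 [0.4973 0.0316 0.058 ] [0.5854 0.1871 0.066 ]
 z 0.07 11 [0.4966 0.0987 0.066 ] [0.5834 0.1852 0.0666]
 z 0.094 10 [ 0.6318 -0.0296  0.0907] [ 0.6497 -0.023   0.0974]
 z 0.102
[... 1901 characters left out ...]
3 [ 0.5648 -0.0212  0.0361] zmax 0.04273488232065212
 y 0.0 19 [0.5673 0.0008 0.0329] zmax 0.038822824212148915
 y 0.02 48 [0.5093 0.0203 0.0477] zmax 0.05762432136647388
 y 0.04 65 [0.5142 0.0414 0.0487] zmax 0.05966756266073536
 y 0.06 96 [0.5125 0.0603 0.0375] zmax 0.06140740057427902
 y 0.08 34 [0.5202 0.08   0.0525] zmax 0.05720271973044318
 y 0.1 65 [0.5291 0.1036 0.0562] zmax 0.06751878996744155
 y 0.12 87 [0.5508 0.118  0.05  ] zmax 0.06639893211634454
 y 0.14 78 [0.5682 0.1405 0.0504] zmax 0.06871840593716347
 y 0.16 96 [0.5633 0.161  0.0496] zmax 0.06599644305975101
 y 0.18 152 [0.5377 0.1777 0.0525] zmax 0.06934801196611927
 y 0.2 29 [0.5353 0.1952 0.0338] zmax 0.04234032823665489
```

The cup stands upright on the table at about (0.539, 0.1425), with its handle pointing to yaw ~16.7° off −y. Neither dish has moved noticeably. I'll regrip closer to the cup, keeping the fingertips just above the dish rim.

```bash
python3 go.py .5203 .080 .19 1.28
python3 -m creep '[[0,0,0,0.11],[0,0,0,0.22],[0,0,0,0.33],[0,0,0,0.33]]' -1 | grep ee
python3 go.py .5203 .080 .19 1.28
python3 - <<'E'
from h import *
X,C=cloud(capture("top"))
m=(np.hypot(X[:,0]-.472,X[:,1]+.292)<.09)&(X[:,2]<.012)&(C[:,0]>C[:,2]+45)
print("coaster",m.sum(),circ(X[m]),X[m].mean(0))
X,C=cloud(capture("side"))
m=(np.hypot(X[:,0]-.472,X[:,1]+.292)<.09)&(X[:,2]<.012)&(C[:,0]>C[:,2]+45)
print("coaster",m.sum(),circ(X[m]),X[m].mean(0))
E
```

```text
pos [0.5202 0.1855 0.323 ] yaw 1.611 tilt 0.0004 j [ 0.2453 -0.1102  1.8338 -0.      1.4183  0.2053] t 12.9333 F [ 0.0254 -0.1467  0.1166] w 0.07669663844026184
shift mm [-105.3828   -4.0827  133.0543] turn 0.3307864031072676
ee_pos: [0.5203, 0.1855, 0.3233]
pos [0.5203 0.1855 0.3233] yaw 1.279 tilt 0.0001 j [ 0.2453 -0.1104  1.8336  0.      1.4183  0.537 ] t 13.2667 F [-0.007  -0.2337  0.3486] w 0.0944219201723616
shift mm [-101.0403   30.3517  133.3064] turn -0.0009695875303670221
coaster 783 ((0.47274208068847656, -0.29051515460014343), 0.04499507695436478) [ 0.4727 -0.2897  0.0026]
coaster 1259 ((0.4751018285751343, -0.29165878891944885), 0.04500436410307884) [ 0.474  -0.2927  0.0038]
```

```bash
python3 -m creep '[[-22,7,25,0],[-45,14,50,0],[-70,21,80,0],[-90,27,110,0],[-101,30,133,0]]' | grep ee
python3 -m creep '[[0,0,0,0],[0,0,0,0]]' >/dev/null
python3 go.py .5203 .080 .120 1.28
python3 - <<'E'
from h import *
p=capture("side");cv2.imwrite("pics/s8.png",cv2.resize(p["image"][90:240,190:390,::-1],None,fx=3.5,fy=3.5))
E
```

```text
ee_pos: [0.5192, 0.0783, 0.1879]
pos [0.5194 0.0799 0.1893] yaw 1.281 tilt 0.0029 j [ 0.0502 -0.0624  2.0207  0.0005  1.1862  0.34  ] t 13.95 F [ 0.4202 -0.7648  0.7216] w 0.09516864394468524
shift mm [ 0.4141  0.9811 69.2586] turn 0.000855015562333028
```

View pics/s8.png

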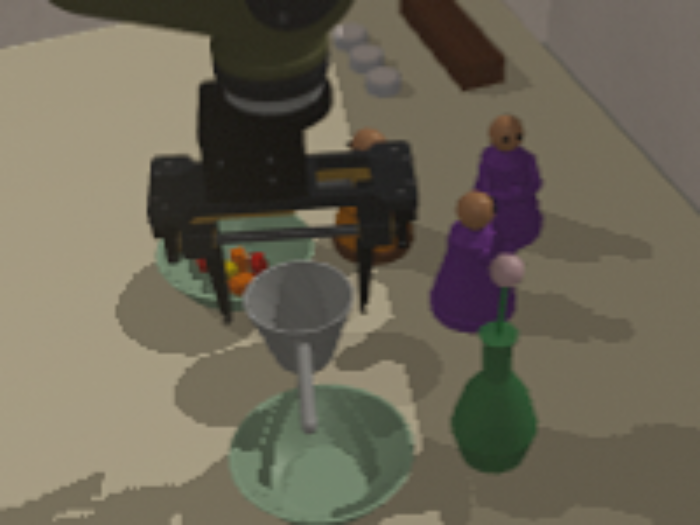

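The fingers straddle the handle, seen at (305,390) in the crop. The vase at (495,400) is clear, and the sweets are all in the dish at (237,268).

```bash
python3 -m creep '[[0,1,20,0],[0,1,40,0],[0,1,58,0],[0,1,69,0],[0,1,69,0]]' | grep -E "ee|^force"
python3 -m creep '[[0,0,0,0],[0,0,0,0],[0,0,0,0],[0,0,0,0],[0,0,0,0]]' 1 30 | grep -E "^force|width"
python3 -m creep '[[0,0,0,0],[0,0,0,0],[0,0,0,0],[0,0,0,0],[0,0,0,0]]' | grep -E "^force|width"
python3 -m creep '[[0,0,0,0],[0,0,0,0],[0,0,0,0],[0,0,0,0],[0,0,0,0]]' 1 60 
python3 go.py
```

```text
ee_pos: [0.5208, 0.0807, 0.1207]
force: [-0.9, -0.6, 0.8]
force: [-0.7, 0.3, 0.2]
grip_width: 0.0672
force: [-0.6, 0.3, -0.1]
grip_width: 0.0334
time_s: 15.67
ee_pos: [0.521, 0.0799, 0.1212]
tcp_rot: [-2.519, -1.877, 0.0]
force: [-0.9, -0.1, -1.6]
grip_width: 0.0106
grip_force: 60.0
pos [0.521  0.0799 0.1212] yaw 1.281 tilt 0.0002 j [0.0502 0.0271 2.0603 0.0001 1.0545 0.3401] t 15.6667 F [-0.9459 -0.1249 -1.6415] w 0.010639956313567357
```

```bash
python3 -m creep '[[0,0,-5,0],[0,0,-20,0],[0,0,-40,0],[0,0,-62,0],[0,0,-80,0]]' | grep -E "ee|force"
python3 -m creep '[[0,0,0,0],[0,0,0,0]]' | grep -E "ee|force"
cat > rim.py <<'E'
from h import *
from scipy.spatial.transform import Rotation as Ro
s=readout.read_state();h=s["ee_pos"];M=Ro.from_rotvec(s["tcp_rot"])
for n in("side","top"):
    X,C=cloud(capture(n));Y=M.inv().apply(X-h)
    m=(C.max(1)-C.min(1)<25)&(Y[:,0]>.0)&(Y[:,0]<.125)&(abs(Y[:,1])<.06)&(Y[:,2]>.04)&(Y[:,2]<.15);Y=Y[m]
    print(n,h,m.sum(),Y.min(0),Y.max(0))
    for a in np.arange(.01,.13,.015):
        k=abs(Y[:,0]-a)<.0075
        if k.sum()>3: print(round(a,3),k.sum(),"z",np.percentile(Y[k][:,2],[3,97]),"y",Y[k][:,1].min(),Y[k][:,1].max())
E
python3 rim.py
```

```text
ee_pos: [0.521, 0.0798, 0.2026]
force: [0.1, -0.1, -1.7]
grip_force: 60.0
ee_pos: [0.5216, 0.0798, 0.2022]
force: [-0.3, -0.4, -2.4]
grip_force: 60.0
side [0.5216 0.0798 0.2022] 296 [ 0.0003 -0.0416  0.0498] [0.1066 0.0445 0.1226]
0.01 16 z [0.056  0.0678] y -0.0029274253953933535 0.006374165164242614
0.025 44 z [0.0556 0.0718] y -0.028555496595775262 0.033906791657246325
0.04 109 z [0.0562 0.1153] y -0.034183553222994 0.039686030436345235
0.055 24 z [0.0565 0.1148] y -0.03907279399399921 0.04306876338049331
0.07 14 z [0.0561 0.0848] y -0.041553515746684234 0.0444555050299232
0.085 45 z [0.056  0.1089] y -0.03867685341628051 0.04204153837080595
0.1 41 z [0.0703 0.106 ] y -0.007969287924304855 0.004861383980004765
top [0.5216 0.0798 0.2022] 92 [0.0525 0.0217 0.0558] [0.1017 0.0422 0.0946]
0.055 9 z [0.0614 0.0685] y 0.035846318165465664 0.041427900030832014
0.07 31 z [0.0566 0.0897] y 0.02861007857818678 0.04223440363437359
0.085 37 z [0.0587 0.0907] y 0.02383541273871131 0.039993773013730693
0.1 15 z [0.0565 0.0789] y 0.02167466947511617 0.03212216498792648
```

The cup is gripped level, with its axis 62 mm ahead of the tool and its base 121 mm below the TCP. I'll carry it to the coaster.

```bash
python3 -m creep '[[-5,1,-3,0],[-20,3,-6,0],[-42,6,-10,0],[-68,9,-10,0],[-95,13,-10,0]]' >/dev/null
python3 -m creep '[[-27,4,0,0],[-54,8,0,0],[-81,12,0,0],[-108,16,0,0],[-135,20,0,0]]' >/dev/null
python3 -m creep '[[-27,4,0,0],[-54,8,0,0],[-81,11,0,0],[-108,14,0,0],[-130,17,0,0]]' >/dev/null
python3 -m creep '[[-22,3,0,0],[-42,6,0,0],[-57,8,0,0],[-67,9,0,0],[-71,10,0,0]]' >/dev/null
python3 -m creep '[[0,0,0,0],[0,0,0,0],[0,0,0,0]]' >/dev/null
python3 go.py .4559 -.351 .135 1.281
python3 rim.py
```

```text
pos [ 0.4555 -0.3495  0.2111] yaw 1.282 tilt 0.0006 j [-0.748   0.0226  1.8978  0.0003  1.2217 -0.4591] t 18.2667 F [ 1.576   0.7974 -1.6316] w 0.010465071182415788
shift mm [-1.3972  0.8522 76.1004] turn 0.0007285586984173698
side [ 0.4555 -0.3495  0.2111] 47 [0.0007 0.0014 0.0433] [0.0618 0.0441 0.0828]
0.01 12 z [0.0448 0.0688] y 0.0018850021081767872 0.007594845890980802
0.025 16 z [0.0636 0.0775] y 0.0017726580351713171 0.01073341328815403
0.055 11 z [0.0571 0.0589] y 0.040210503538369344 0.044071656385124613
top [ 0.4555 -0.3495  0.2111] 977 [ 0.0004 -0.0452  0.0518] [0.1106 0.0424 0.1239]
0.01 12 z [0.063  0.0711] y -0.003988106598851715 0.00786593419535013
0.025 83 z [0.0555 0.0786] y -0.021320117789761697 0.021376071973492575
0.04 235 z [0.0568 0.1182] y -0.03610022641076493 0.036683351491928695
0.055 222 z [0.0575 0.1216] y -0.04295963126797333 0.0413384785363344
0.07 194 z [0.0595 0.122 ] y -0.045216441293892594 0.04244956108305947
0.085 140 z [0.0568 0.1212] y -0.04342889532805768 0.03997717289891803
0.1 77 z [0.056  0.0993] y -0.03299083727508732 0.032347017441121895
0.115 13 z [0.054 0.06 ] y -0.01158223845533159 0.012117390312023114
```

```bash
python3 -m creep '[[-1,1,15,0],[-2,1,35,0],[-3,1,55,0],[-3,1,70,0],[-3,1,78,0]]' | grep -E "ee|^force"
python3 -m creep '[[0,0,2,0],[0,0,4,0],[0,0,6,0],[0,0,6,0]]' | grep -E "ee|^force"
python3 -m creep '[[0,0,1,0],[0,0,2,0],[0,0,2,0]]' | grep -E "ee|^force"
```

```text
ee_pos: [0.4547, -0.3521, 0.131]
force: [0.3, 0.1, -1.7]
ee_pos: [0.4559, -0.3537, 0.1281]
force: [0.5, 0.6, -1.6]
ee_pos: [0.4557, -0.3538, 0.1258]
force: [-1.1, -0.1, -0.7]
```

```bash
python3 -m creep '[[0,0,1,0],[0,0,1,0],[0,0,1,0]]' | grep -E "ee|^force"
python3 -m creep '[[0,0,0,0],[0,0,0,0],[0,0,0,0],[0,0,0,0],[0,0,0,0]]' 1 10| grep -E "ee|^force"
python3 -m creep '[[0,0,0,0],[0,0,0,0],[0,0,0,0],[0,0,0,0],[0,0,0,0]]' 0.6| grep -E "ee|^force|width"
python3 -m creep '[[0,0,0,0],[0,0,0,0],[0,0,0,0],[0,0,0,0],[0,0,0,0]]' -1| grep -E "ee|^force|width"
python3 -m creep '[[0,0,0,0],[0,0,0,0],[0,0,0,0],[0,0,0,0],[0,0,0,0]]' -1| grep -E "ee|^force|width"
python3 -m creep '[[0,0,-20,0],[0,0,-50,0],[0,0,-80,0],[0,0,-115,0],[0,0,-150,0]]' | grep -E "ee|^force"
python3 -m creep '[[-30,0,0,0],[-60,0,0,0],[-90,0,0,0],[-120,0,0,0],[-150,0,0,0]]' | grep -E "ee|^force"
python3 -m creep '[[0,0,0,0],[0,0,0,0],[0,0,0,0],[0,0,0,0],[0,0,0,0]]' >/dev/null
python3 - <<'E'
from h import *
for n in("top","side"):
    p=capture(n);X,C=cloud(p)
    if n=="side": save(p,"s9.png")
    m=(np.hypot(X[:,0]-.474,X[:,1]+.29)<.06)&(X[:,2]>.055)&(X[:,2]<.08);print(n,"rim",m.sum(),X[m].min(0),X[m].max(0))
    m=(C[:,0]>C[:,2]+70)&(X[:,2]<.1)&(X[:,2]>.004)&(X[:,1]>.1)&(X[:,0]<.595);print("sweets",m.sum(),X[m].min(0),X[m].max(0))
    m=(np.hypot(X[:,0]-.512,X[:,1]-.25)<.1)&(X[:,2]>.03)&(X[:,2]<.05)&(C[:,1]>C[:,0]+8);print("dish",circ(X[m]))
E
```

```text
ee_pos: [0.4556, -0.354, 0.1251]
force: [-1.0, -2.5, 3.1]
ee_pos: [0.4557, -0.354, 0.1248]
force: [-0.9, -3.6, 3.7]
ee_pos: [0.4553, -0.353, 0.1237]
force: [1.2, 0.2, 0.6]
grip_width: 0.019
ee_pos: [0.4554, -0.3535, 0.1243]
force: [0.8, 0.4, 0.5]
grip_width: 0.0468
ee_pos: [0.4554, -0.3535, 0.1243]
force: [0.1, -0.2, -0.6]
grip_width: 0.0801
ee_pos: [0.4551, -0.3531, 0.2753]
force: [0.1, -0.4, 0.3]
ee_pos: [0.412, -0.4984, 0.2744]
force: [0.4, -0.1, -0.0]
top rim 244 [ 0.4303 -0.3474  0.0551] [ 0.5158 -0.2467  0.0722]
sweets 211 [0.4836 0.2275 0.0043] [0.5398 0.2934 0.0356]
dish ((0.5152115225791931, 0.254008412361145), 0.06942618638277054)Traceback (most recent call last):
  File "<stdin>", line 5, in <module>
    return umr_minimum(a, axis, None, out, keepdims, initial, where)
ValueError: zero-size array to reduction operation minimum which has no identity
```

View pics/s9.png

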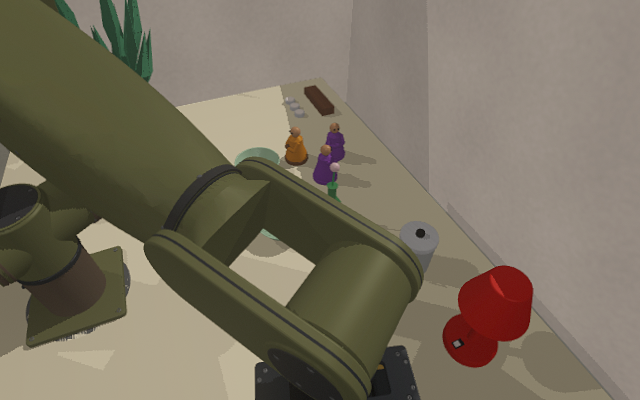

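The arm blocks the side view of the cup; the monk at (296,146) and the canister still stand. The top view has the cup centred and all the sweets within the dish. Before handing in, I'll check the tilt reached during the pour from handle pixels in the earlier picture, and count the sweets.

Run:
```python
from h import *
p=capture("side")
def atx(px,x):
    d=p["R"].T@ray(p,px);c=-p["R"].T@p["t"];return c+d*(x-c[0])/d[0]
# s5 crop: handle top, handle at wall; foot centre, rim lower/upper edge
for q in((317,180),(313,255)): print(atx((170+q[0]/3.5,70+q[1]/3.5),.519))
p=capture("top");X,C=cloud(p)
m=(np.hypot(X[:,0]-.474,X[:,1]+.29)<.05)&(X[:,2]>.06)&(X[:,2]<.08);Y=X[m];print("rim plane",np.linalg.lstsq(np.c_[Y[:,:2],np.ones(len(Y))],Y[:,2],rcond=None)[0])
print([(t,round(f["score"],2),dep(p,px(f))) for t in("sweet0","sweet1","sweet2") for f in recognise(p,t)])
cv2.imwrite("pics/t10.png",cv2.resize(p["image"][190:300,180:500,::-1],None,fx=2.5,fy=2.5,interpolation=cv2.INTER_CUBIC))
```

```text
[0.519  0.1483 0.2423]
[0.519  0.1922 0.1468]
rim plane [0.0117 0.0274 0.0681]
[('sweet0', 0.63, array([0.5072, 0.2592, 0.0174])), ('sweet0', 0.59, array([0.4913, 0.2873, 0.0282])), ('sweet0', 0.48, array([0.4985, 0.2759, 0.0196])), ('sweet1', 0.63, array([0.5072, 0.2592, 0.0174])), ('sweet1', 0.59, array([0.4913, 0.2873, 0.0282])), ('sweet1', 0.48, array([0.4985, 0.2759, 0.0196])), ('sweet2', 0.63, array([0.5072, 0.2592, 0.0174])), ('sweet2', 0.59, array([0.4913, 0.2873, 0.0282])), ('sweet2', 0.48, array([0.4985, 0.2759, 0.0196]))]
```

View pics/t10.png

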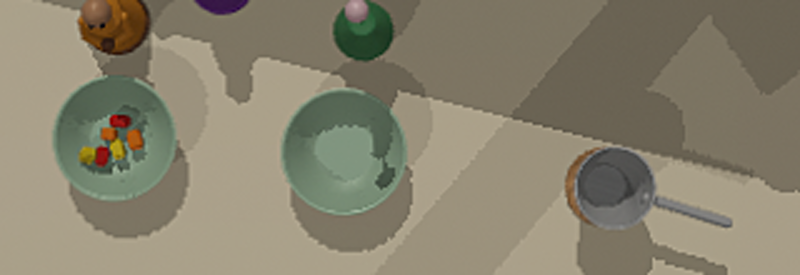

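All six sweets sit in the green dish at (115,140), the spare dish is empty, and the cup is on the coaster at (612,187), slightly right of centre. I'll check the tilt properly by projecting the cup model and comparing it with the hanging picture.

Run:
```python
from h import *
p=capture("side");D=np.array([p["k1"],0,0,0,0.])
S=cv2.imread("pics/s5.png").astype(int)
sil=lambda P:cv2.convexHull(P.astype(np.float32)).astype(int)
a=np.linspace(0,2*np.pi,60)
yy,xx=np.mgrid[:S.shape[0],:S.shape[1]]
grey=((S.max(2)-S.min(2)<14)&(S.max(2)>60)&(yy>225)&(yy<350)&(xx>240)&(xx<375))
print(grey.sum())
best=[]
for d in(.095,.1,.105):
  for hz in(.195,.2,.205):
    for th in np.arange(.9,1.71,.05):
      P=[]
      for r,z in((.025,0),(.045,.065)):
        l=np.c_[r*np.cos(a),d+r*np.sin(a),np.full(60,z-.05)]
        P.append(np.c_[l[:,0]+.5202-.04*d*np.cos(th),.1854+l[:,1]*np.cos(th)+l[:,2]*np.sin(th),hz-l[:,1]*np.sin(th)+l[:,2]*np.cos(th)])
      q=cv2.projectPoints(np.vstack(P),cv2.Rodrigues(p["R"])[0],p["t"],p["camera_matrix"],D)[0][:,0]
      q=(q-[170,70])*3.5;M=np.zeros(S.shape[:2],np.uint8);cv2.fillConvexPoly(M,sil(q),1)
      best.append(((M&grey).sum()/(M|grey).sum(),round(th,2),d,hz))
best.sort(reverse=True);print(best[:10])
```

```text
9139
[(np.float64(0.8951200314836678), np.float64(1.4), 0.095, 0.205), (np.float64(0.8939589326455709), np.float64(1.35), 0.1, 0.205), (np.float64(0.8924539512774807), np.float64(1.35), 0.095, 0.2), (np.float64(0.8891443422630948), np.float64(1.3), 0.105, 0.205), (np.float64(0.8869142176330421), np.float64(1.3), 0.095, 0.2), (np.float64(0.8867183665455973), np.float64(1.35), 0.095, 0.205), (np.float64(0.8846077061289679), np.float64(1.3), 0.1, 0.2), (np.float64(0.8816655209663165), np.float64(1.4), 0.1, 0.205), (np.float64(0.8810141744859253), np.float64(1.25), 0.095, 0.195), (np.float64(0.8807598636142231), np.float64(1.45), 0.095, 0.205)]
```

The projected model fits best at a tilt of about 1.35 rad, which matches where the cup should come to rest when hanging freely. I'll hand in.

```bash
python3 -c "
from cell import ctrl
print(ctrl.hand_in())"
```

```text
the job is handed in; nothing more can be done
None
```

I handed the job in: all six sweets are in the dish in front of the monk, and the cup stands upright on its coaster, released; during the pour (tilt about 1.35 rad) it slipped from the gripper and landed upright between the dishes, so I picked it up again, and nothing else moved noticeably.

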